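Free the burnishing stick and hold it up level

ROBOT

A 6-joint arm with a two-finger parallel gripper is mounted at the origin on the work surface. World frame = base frame: x ahead of the robot, y to its left, z up, the work surface at z = 0. Lengths are in m, angles in rad, forces in N, time in s.
With the tool pointing down it reaches from about 0.275 to 0.725 m from the base axis. Payload 5.6 kg.
Tool frame: the origin (TCP) lies midway between the tips of the shut fingers; the grasp point (between the pads) lies 19 mm behind it; x points along the fingers, z is the direction in which the jaws open and shut, and the axes are right-handed (so a half turn about x gives the same grasp; the last joint's range is limited). The gripper opens to 85 mm and grips with 20 to 120 N. Pads are 22 mm wide; open, the fingers measure 114 mm over their backs; the gripper's body (76 mm by 85 mm) begins 54 mm behind the grasp point. The pads swing forward as they close: fully open they stand 13 mm farther back than shut.
Start: joints at [1.387, 0.255, 0.108, 0, -1.424, -0.285], TCP at [0.248, 0.491, 0.231] pointing down, gripper open.
Joint ranges: [-2.95, 2.95], [-1.21, 1.97], [-1.09, 1.5], [-2.87, 1.71], [-2.94, -0.07], [-3.05, 3.05]. Speed limits (rad/s): [2.57, 2.57, 3.14, 3.14, 3.14, 3.14].

INTERFACE

Orientations are given as [roll, pitch, yaw] about the fixed x, y, z axes, in that order (R = Rz(yaw) Ry(pitch) Rx(roll)).
In Python, from plant import ctrl gives the robot as it stands.
- The arm moves only by the tool servo_tool, never from a script. Its argument "plan" is a list of rows, each an object of numbers: "wx", "wy", "wz": the turn, a rotation vector about the world's x, y, z in units of 5 degrees (1.0 is 5 degrees); "dx", "dy", "dz": the shift along the world's x, y, z in mm; "fingers": the finger opening in mm, from 0 to 85.4. A call has 1 to 5 rows; each row is the pose to reach, as a shift and turn from the pose measured when the call began; what a row does not reach only later rows make up. A row lasts 1/8 s, in which the tool goes at most 62.5 mm and 10.7 degrees, less where a joint would pass 70% of its speed; a pose out of reach is approached as far as the arm can. A call with a gripper value outside its range is refused whole. The fingers move at their own pace and stop on an object; "force" is the grip in N (left out, the last holds). Time passes only in rows, so rows that repeat a pose let the fingers close. It gives the time, the measured TCP pose, the force and the opening at its end, in the units of the state.
- ctrl.get_state(): the state, without advancing time (a new reading comes with each control period).
- ctrl.snapshot(name): name is "scene" or "top" or "wrist"; returns a dict with "image" (384x512x3 uint8, blue, green, red), "mtx" (3x3 intrinsics, pixels), "rvec" (rotation vector, rad) and "tvec" (3), from world to camera coordinates, as OpenCV has them; the wrist camera has in their place "hand_eye" (4x4, takes a point from camera to tool coordinates, whose origin is the TCP and whose axes are the tool frame's). Camera axes: x right, y down, z forward; pixel columns grow to the right and rows downward; lengths in m; the calibration is good to about 2 mm. A picture is of the moment at which its call begins: read the wrist's pose just before it. There is no depth.
- ctrl.finish_job(): hands the job in, once; it reports no verdict.
The state is a dict: "time_s": time; "qpos": joint angles; "qd": joint speeds; "tau": joint torques, N m; "ee_pos": TCP position; "orientation": TCP orientation; "wrist_force": force on the tool from outside, world axes, zero at the start; "wrist_torque": the same for the moment, N m; "finger_gap": finger opening in m.
Only numpy, scipy, OpenCV 4.12 (cv2) and the standard library are available. Lean on these libraries where they do the work, as an engineer would, in place of code of your own. Each camera call takes 0.05 s, during which the arm holds its last target.

TASK

A tape roll has been parked over the handle of the burnishing stick that stands in the dark wooden stand. Slide the roll up off the stick, set it down flat in the shallow plywood tray and let go of it (lower it all the way, do not drop it); then draw the stick up out of the stand and turn it over from upright to level, all of it at least 15 cm above the bench, so its rounded tip can be looked at. Finish while still holding the stick still like that in the gripper, with the roll left in the tray and the moulding, clamps and weight left where they are.

Things in the scene. Friction and masses are not known exactly. Their poses are not given: they have to be found in the camera images.
- stand: Dark wooden block 80 x 80 x 70 mm high, fixed to the bench, with one upright round hole of 19 mm diameter, 64 mm deep, in the middle of its top. Origin: centre of its underside, z up.
- stick: Boxwood burnishing stick, 118 mm long, 60 g, loose. Its 16 mm shank (58 mm with the rounded tip) stands in the stand's hole with 1.5 mm of play; the round handle above, 24 mm diameter, 60 mm long, rests its shoulder on the stand's top and ends 130 mm above the bench. Origin: the tip's end, 12 mm above the bench at the start; z from tip to handle end. Centre of mass 70 mm from the tip.
- stick_top (a point): Centre of the flat handle end of the stick, 118 mm from the tip.
- roll: Roll of paper tape on a cardboard core: a ring of 60 mm outer diameter, 36 mm bore, 40 mm high, 80 g, loose. At the start it lies flat on the stand's top around the stick's handle (about 6 mm free all round); the top 20 mm of the handle show above it. Origin: centre of its lower face, z along its axis (up).
- tray: Shallow square plywood tray, fixed to the bench, 160 x 160 mm outside, 148 x 148 mm inside, rim 18 mm above the bench, empty. Origin: centre of its underside; x and y along its sides.
- tray_in (a point): Centre of the tray's inner floor, about 6 mm above the bench.
- moulding: Bystander: stub of gilded pine moulding, 45 x 130 mm, 30 mm high, lying along its own y. Origin: centre of its underside.
- clamp0: Bystander: L-shaped brass corner clamp, 90 x 90 mm, 30 mm high. Origin: centre of its underside.
- clamp1: Bystander: second brass corner clamp, the same as the first.
- weight: Bystander: squat green cast-iron weight, 72 mm diameter, 57 mm high. Origin: centre of its underside.

How it is judged:
On the way, in this order (a step that is already met when the one before it is completed fails the run):
1. the roll is lifted up off the stick, the stick still standing in the stand (z of roll in the frame of stand above 0.131 m and z of stick in the frame of stand below 0.03 m and horizontal distance between stick and stand below 0.02 m), for 0.1 s.
2. the roll is lowered onto the tray's floor while still in the gripper (x of roll in the frame of tray_in between -0.05 and 0.05 m and y of roll in the frame of tray_in between -0.05 and 0.05 m and z of roll in the frame of tray_in below 0.015 m and contact force between the fingers and roll above 0.3 N and z of stick in the frame of stand below 0.03 m and horizontal distance between stick and stand below 0.02 m), for 0.05 s.
3. the roll lies flat in the tray, let go and at rest, the stick still in the stand (x of roll in the frame of tray_in between -0.05 and 0.05 m and y of roll in the frame of tray_in between -0.05 and 0.05 m and z of roll in the frame of tray_in below 0.008 m and angle between roll's own z axis and vertical below 0.12 rad and contact force between the fingers and roll below 0.1 N and linear speed of roll below 0.02 m/s and z of stick in the frame of stand below 0.03 m and horizontal distance between stick and stand below 0.02 m), for 0.2 s.
4. the stick is drawn right out of the stand, in the gripper (z of stick in the frame of stand above 0.072 m and contact force between the fingers and stick above 0.5 N), for 0.1 s.
At the end, for the whole second after the job is handed in: The gripper holds the stick still, within 25 degrees of level, tip and handle end both more than 150 mm above the bench; the roll lies flat on the tray's floor, let go and at rest; the bystanders have moved less than 20 mm (height (world z) of each of stick, stick_top above 0.15 m and angle between stick's own z axis and vertical between 1.13 and 2.01 rad and contact force between the fingers and stick above 0.5 N and linear speed of stick below 0.05 m/s and angular speed of stick below 0.3 rad/s and x of roll in the frame of tray_in between -0.05 and 0.05 m and y of roll in the frame of tray_in between -0.05 and 0.05 m and z of roll in the frame of tray_in below 0.008 m and angle between roll's own z axis and vertical below 0.12 rad and contact force between the fingers and roll below 0.1 N and linear speed of roll below 0.02 m/s); the arm keeps its last pose, push and grip.
It fails at once if the moulding is pushed more than 20 mm away (distance of moulding from where it was at the start of the episode above 0.02 m).
It fails at once if the clamp0 is pushed more than 20 mm away (distance of clamp0 from where it was at the start of the episode above 0.02 m).
It fails at once if the clamp1 is pushed more than 20 mm away (distance of clamp1 from where it was at the start of the episode above 0.02 m).
It fails at once if the weight is pushed more than 20 mm away (distance of weight from where it was at the start of the episode above 0.02 m).
It also fails if it takes over 64 s, if anything falls off the work surface, if the arm or the gripper's body presses on something with over 40 N, if the wrist force passes 120 N, or if a joint passes its speed limit or range.

## Working session

There is one attempt and no reset: what is moved stays moved. The work goes in short steps, Python scripts to look and compute and a tool call to move; the robot and the scene stay as the last step left them, time stands still between calls to the robot, and variables do not carry over. Pictures are saved under pics/ and viewed, and the job is handed in when it is done.

Besides the shell and the picture viewer there is one more tool, called after "Request:" as a command line: name --argument value ..., lists and objects as JSON in quotes. servo_tool: Moves the arm, as the interface text tells. Its arguments: {"type":"object","properties":{"plan":{"type":"array"},"force":{"type":"number"}},"required":["plan"]}

```bash
ls; mkdir -p pics; python3 - <<'E'
from plant import ctrl
import cv2,numpy as np
s=ctrl.get_state()
for k,v in s.items(): print(k,np.round(v,3))
for n in ["scene","top","wrist"]:
    d=ctrl.snapshot(n); cv2.imwrite(f"pics/{n}0.png",d["image"])
    np.savez(f"{n}0.npz",**d)
    print(n,{k:np.round(v,3).tolist() for k,v in d.items() if k!="image"})
E
```

```text
pics
time_s 0.0
qpos [ 1.387  0.256  0.107 -0.    -1.424 -0.285]
qd [ 0.001  0.    -0.001  0.001 -0.002  0.001]
tau [ 0.0000e+00 -3.8664e+01  2.3794e+01  5.3650e+00 -6.0000e-03 -0.0000e+00]
ee_pos [0.248 0.49  0.23 ]
orientation [ 0.042  1.569 -1.998]
wrist_force [ 0.306 -0.604 -0.707]
wrist_torque [0.041 0.019 0.041]
finger_gap 0.086
scene {'mtx': [[378.972, 0.0, 252.948], [0.0, 378.972, 193.858], [0.0, 0.0, 1.0]], 'rvec': [2.472, 0.781, -0.238], 'tvec': [-0.561, -0.183, 1.309]}
top {'mtx': [[490.183, 0.0, 248.652], [0.0, 490.183, 191.16], [0.0, 0.0, 1.0]], 'rvec': [2.161, -2.211, 0.091], 'tvec': [0.098, 0.607, 1.365]}
wrist {'mtx': [[297.847, 0.0, 257.817], [0.0, 297.847, 193.046], [0.0, 0.0, 1.0]], 'hand_eye': [[-0.0, -0.325, 0.946, -0.142], [-0.001, -0.946, -0.325, 0.082], [1.0, -0.001, 0.0, 0.001], [0.0, 0.0, 0.0, 1.0]]}
```

View pics/top0.png

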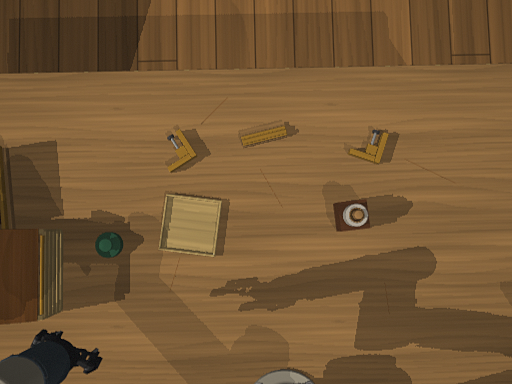

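View pics/scene0.png

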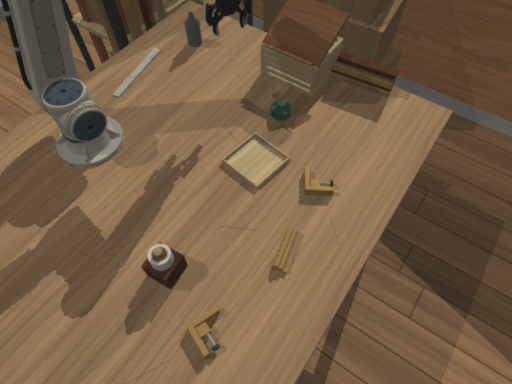

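View pics/wrist0.png

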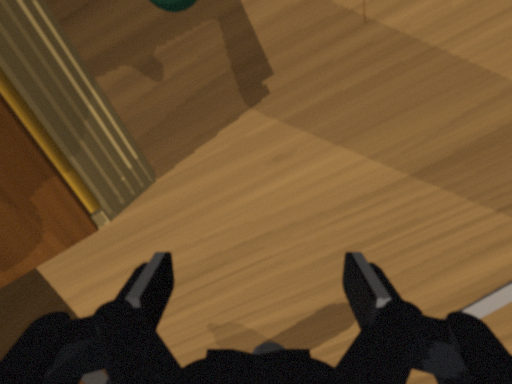

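The top view shows the stand with the white roll at about (355,215), the tray at (192,224), the weight at (109,244), the clamps at (182,150) and (372,147), and the moulding at (263,134). The scene view shows the roll at (160,257). Next I'll measure these.

```bash
cat > h.py <<'E'
import cv2,numpy as np
def load(n): return dict(np.load(n+".npz"))
def ray(d,uv,z):
    R,_=cv2.Rodrigues(d["rvec"]); t=d["tvec"].ravel()
    v=R.T@np.linalg.inv(d["mtx"])@np.array([uv[0],uv[1],1.]); c=-R.T@t
    return c+v*(z-c[2])/v[2]
def proj(d,p): return cv2.projectPoints(np.array([p],float),d["rvec"],d["tvec"],d["mtx"],None)[0].ravel()
E
python3 - <<'E'
from h import *
for n,box in (("top0",(320,185,395,245)),("scene0",(130,230,195,295))):
    d=load(n); im=d["image"]; x0,y0,x1,y1=box
    c=im[y0:y1,x0:x1]; cv2.imwrite(f"pics/{n}_crop.png",cv2.resize(c,None,fx=9,fy=9,interpolation=cv2.INTER_NEAREST))
    hsv=cv2.cvtColor(c,cv2.COLOR_BGR2HSV)
    m=((hsv[...,1]<60)&(hsv[...,2]>90)).astype(np.uint8)
    cs,_=cv2.findContours(m,cv2.RETR_EXTERNAL,cv2.CHAIN_APPROX_NONE); k=max(cs,key=cv2.contourArea)
    e=cv2.fitEllipse(cv2.convexHull(k)); uv=np.array(e[0])+[x0,y0]; print(n,uv,e,ray(d,uv,.11))
    print("cam",(-cv2.Rodrigues(d["rvec"])[0].T@d["tvec"].ravel()))
d=load("top0"); im=d["image"]
c=im[180:265,150:240]; cv2.imwrite("pics/tray_crop.png",cv2.resize(c,None,fx=7,fy=7,interpolation=cv2.INTER_NEAREST))
for uv,z in (((109,244),.057),((182,150),.03),((372,147),.03),((263,134),.03)): print(uv,ray(d,uv,z))
E
```

```text
top0 [355.03662109 214.76667595] ((35.03662109375, 29.76667594909668), (22.785930633544922, 25.021108627319336), 84.13458251953125) [ 0.53392826 -0.19490233  0.11      ]
cam [0.50445038 0.09555336 1.40601951]
scene0 [160.05385208 256.27534485] ((30.053852081298828, 26.275344848632812), (25.29601287841797, 26.5881404876709), 144.96505737304688) [ 0.54149798 -0.20011759  0.11      ]
cam [ 0.95909056 -0.37303424  1.00106602]
(109, 244) [0.47053231 0.46946565 0.057     ]
(182, 150) [0.72989614 0.27040789 0.03      ]
(372, 147) [ 0.72680372 -0.26858609  0.03      ]
(263, 134) [0.77078909 0.03996382 0.03      ]
```

View pics/top0_crop.png

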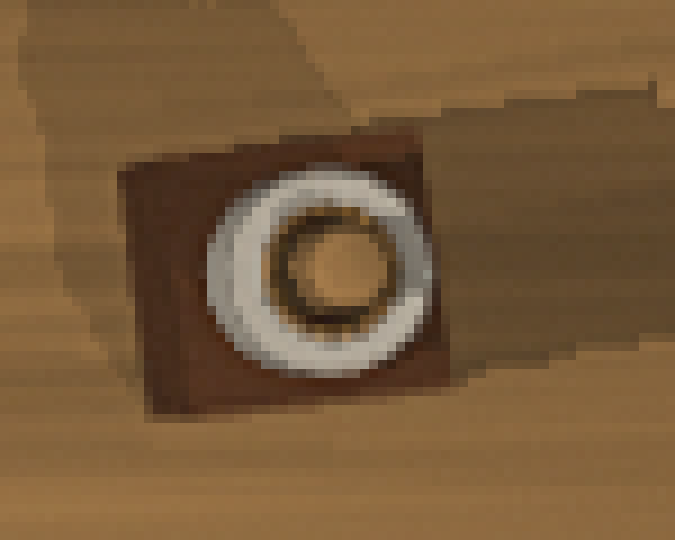

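View pics/scene0_crop.png

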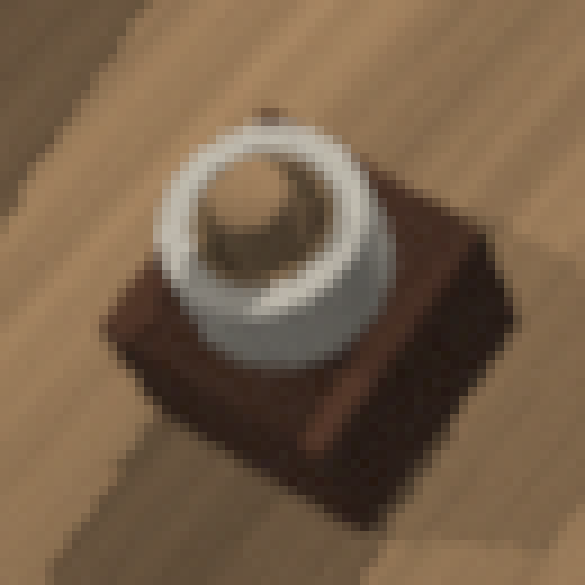

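View pics/tray_crop.png

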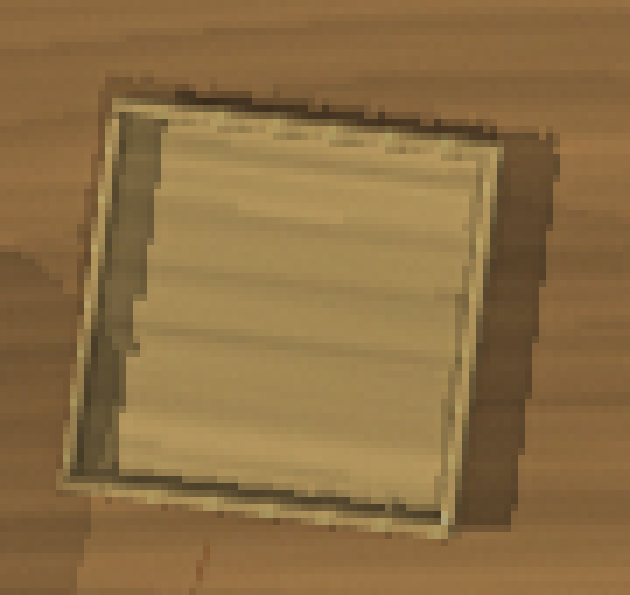

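```bash
python3 - <<'E'
from h import *
T=load("top0");S=load("scene0")
print("roll",ray(T,(356.5,214.6),.11),ray(S,(158.6,253.8),.11))
print("stick",ray(T,(358.4,213.7),.13),ray(S,(157.3,250.6),.13))
c=[ray(T,(150+x/7-.5,180+y/7-.5),.018) for x,y in((113,98),(503,148),(452,540),(63,490))]
print("tray",np.mean(c,0),np.round(c,3)); print([np.linalg.norm(c[i]-c[i-1]) for i in range(4)])
# stand top corners
c=[ray(T,(320+x/9-.5,185+y/9-.5),.07) for x,y in((415,130),(450,385))]; print(np.round(c,3))
from scipy.spatial.transform import Rotation as R
from plant import ctrl
s=ctrl.get_state(); print(R.from_euler("xyz",s["orientation"]).as_matrix().round(3), s["ee_pos"])
E
```

```text
roll [ 0.53428125 -0.19879576  0.11      ] [ 0.53385379 -0.19724027  0.11      ]
stick [ 0.53605077 -0.19930167  0.13      ] [ 0.5348389 -0.1966871  0.13     ]
tray [0.51783824 0.25229729 0.018     ] [[0.608 0.32  0.018]
 [0.585 0.162 0.018]
 [0.427 0.186 0.018]
 [0.451 0.341 0.018]]
[np.float64(0.1588555094761375), np.float64(0.1593153037565541), np.float64(0.15883205956565502), np.float64(0.1575321322599134)]
[[ 0.577 -0.235  0.07 ]
 [ 0.5   -0.242  0.07 ]]
[[-0.001  0.892 -0.452]
 [-0.001 -0.452 -0.892]
 [-1.     0.     0.001]] [0.24832219 0.49035556 0.23062752]
```

Two-view agreement is within about 2 mm: roll at (0.534,-0.198), tray centre at (0.518,0.252). I'll go over the stand, turning the wrist along with the base.

Request:
servo_tool --plan '[{"dx": 19, "dy": -46, "wz": -1}, {"dx": 38, "dy": -92, "wz": -2}, {"dx": 57, "dy": -138, "wz": -3}, {"dx": 76, "dy": -184, "wz": -4}, {"dx": 95, "dy": -230, "wz": -5, "fingers": 85}]' --force 40

```text
schema error: expected keys wx, wy, wz, dx, dy, dz, fingers
```

Request:
servo_tool --plan '[{"dx": 19, "dy": -46, "wz": -1}, {"dx": 38, "dy": -92, "wz": -2}, {"dx": 57, "dy": -138, "wz": -3}, {"dx": 76, "dy": -184, "wz": -4}, {"dx": 95, "dy": -230, "wz": -5}]'

```text
schema error: expected keys wx, wy, wz, dx, dy, dz, fingers
```

Request:
servo_tool --plan '[{"dx": 19, "dy": -46, "dz": 0, "wx": 0, "wy": 0, "wz": -1, "fingers": 85}, {"dx": 38, "dy": -92, "dz": 0, "wx": 0, "wy": 0, "wz": -2, "fingers": 85}, {"dx": 57, "dy": -138, "dz": 0, "wx": 0, "wy": 0, "wz": -3, "fingers": 85}, {"dx": 76, "dy": -184, "dz": 0, "wx": 0, "wy": 0, "wz": -4, "fingers": 85}, {"dx": 95, "dy": -230, "dz": 0, "wx": 0, "wy": 0, "wz": -5, "fingers": 85}]' --force 40

```text
time_s: 0.78
ee_pos: [0.3435, 0.2587, 0.2305]
orientation: [0.053, 1.569, -2.425]
wrist_force: [1.7, 0.2, 0.7]
finger_gap: 0.0848
```

Request:
servo_tool --plan '[{"dx": 19, "dy": -46, "dz": 0, "wx": 0, "wy": 0, "wz": -1, "fingers": 85}, {"dx": 38, "dy": -92, "dz": 0, "wx": 0, "wy": 0, "wz": -2, "fingers": 85}, {"dx": 57, "dy": -138, "dz": 0, "wx": 0, "wy": 0, "wz": -3, "fingers": 85}, {"dx": 76, "dy": -184, "dz": 0, "wx": 0, "wy": 0, "wz": -4, "fingers": 85}, {"dx": 95, "dy": -230, "dz": 0, "wx": 0, "wy": 0, "wz": -5, "fingers": 85}]'

```text
time_s: 1.4
ee_pos: [0.4387, 0.0271, 0.2304]
orientation: [-0.065, 1.569, -2.983]
wrist_force: [0.6, 0.2, -0.5]
finger_gap: 0.085
```

Request:
servo_tool --plan '[{"dx": 19, "dy": -45, "dz": 0, "wx": 0, "wy": 0, "wz": -1, "fingers": 85}, {"dx": 38, "dy": -90, "dz": 0, "wx": 0, "wy": 0, "wz": -2, "fingers": 85}, {"dx": 57, "dy": -135, "dz": 0, "wx": 0, "wy": 0, "wz": -3, "fingers": 85}, {"dx": 76, "dy": -180, "dz": 0, "wx": 0, "wy": 0, "wz": -4, "fingers": 85}, {"dx": 95, "dy": -226, "dz": 0, "wx": 0, "wy": 0, "wz": -4, "fingers": 85}]'

```text
time_s: 2.02
ee_pos: [0.534, -0.2004, 0.2301]
orientation: [-0.148, 1.569, 2.868]
wrist_force: [1.0, 1.1, 0.4]
finger_gap: 0.0851
```

```bash
python3 - <<'E'
from plant import ctrl
import cv2,numpy as np
s=ctrl.get_state()
for k in ("ee_pos","orientation","qpos","wrist_force","time_s"): print(k,np.round(s[k],4))
d=ctrl.snapshot("wrist"); cv2.imwrite("pics/wrist1.png",d["image"])
np.savez("wrist1.npz",**d,ee=s["ee_pos"],rpy=s["orientation"])
E
```

```text
ee_pos [ 0.534  -0.2004  0.2301]
orientation [-0.1477  1.5687  2.8679]
qpos [-8.5200e-02  2.9760e-01  1.6310e-01 -4.0000e-04 -1.4383e+00 -4.0800e-02]
wrist_force [0.9678 1.0925 0.4354]
time_s 2.025
```

View pics/wrist1.png

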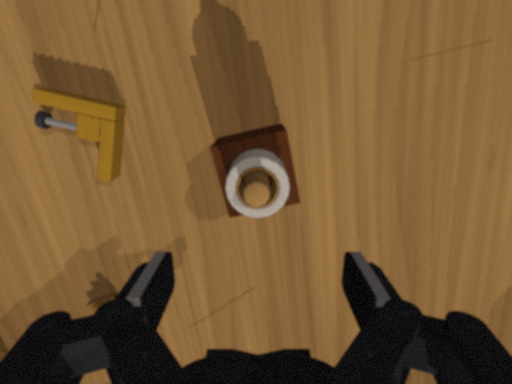

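The wrist view shows the ring centre at (258,183), the stick top at (256,191), and a clamp at (90,130). I'll refine from this.

```bash
cat >> h.py <<'E'
from scipy.spatial.transform import Rotation as Rn
def wray(d,uv,z):
    Rw=Rn.from_euler("xyz",d["rpy"]).as_matrix(); H=d["hand_eye"]
    v=Rw@H[:3,:3]@np.linalg.inv(d["mtx"])@np.array([uv[0],uv[1],1.]); c=d["ee"]+Rw@H[:3,3]
    return c+v*(z-c[2])/v[2]
E
python3 - <<'E'
from h import *
d=load("wrist1"); c=d["image"][140:230,205:310]; cv2.imwrite("pics/w1c.png",cv2.resize(c,None,fx=6,fy=6,interpolation=cv2.INTER_NEAREST))
print(wray(d,(258,183),.11),wray(d,(256,191),.13))
print(Rn.from_euler("xyz",d["rpy"]).as_matrix().round(3))
E
```

```text
[ 0.5311895  -0.20371903  0.11      ] [ 0.53309328 -0.20288906  0.13      ]
[[-0.002 -0.126 -0.992]
 [ 0.001 -0.992  0.126]
 [-1.    -0.     0.002]]
```

View pics/w1c.png

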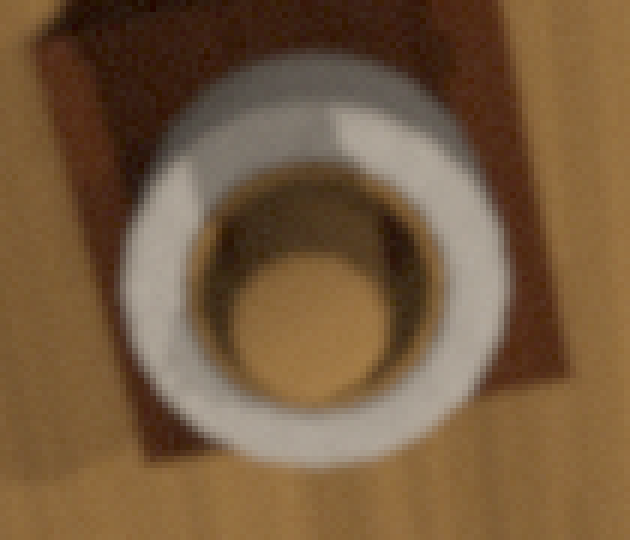

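```bash
python3 - <<'E'
from h import *
d=load("wrist1")
print(wray(d,(257.2,186.4),.11),wray(d,(256.7,194.2),.13))
E
```

```text
[ 0.53233894 -0.20055415  0.11      ] [ 0.53286924 -0.1999273   0.13      ]
```

Request:
servo_tool --plan '[{"dx": -1, "dy": 1, "dz": -35, "wx": 0, "wy": 0, "wz": 0, "fingers": 85}, {"dx": -1, "dy": 1, "dz": -70, "wx": 0, "wy": 0, "wz": 0, "fingers": 85}, {"dx": -1, "dy": 1, "dz": -100, "wx": 0, "wy": 0, "wz": 0, "fingers": 85}, {"dx": -1, "dy": 1, "dz": -110, "wx": 0, "wy": 0, "wz": 0, "fingers": 85}]'

```text
time_s: 2.58
ee_pos: [0.5326, -0.2037, 0.1167]
orientation: [0.249, 1.563, -3.021]
wrist_force: [-0.4, 0.1, 0.2]
finger_gap: 0.0852
```

Request:
servo_tool --plan '[{"dx": 0, "dy": 0, "dz": -12, "wx": 0, "wy": 0, "wz": 0, "fingers": 85}, {"dx": 0, "dy": 0, "dz": -24, "wx": 0, "wy": 0, "wz": 0, "fingers": 85}, {"dx": 0, "dy": 0, "dz": -36, "wx": 0, "wy": 0, "wz": 0, "fingers": 85}, {"dx": 0, "dy": 0, "dz": -46, "wx": 0, "wy": 0, "wz": 0, "fingers": 85}, {"dx": 0, "dy": 0, "dz": -46, "wx": 0, "wy": 0, "wz": 0, "fingers": 85}]'

```text
time_s: 3.2
ee_pos: [0.5321, -0.2036, 0.0699]
orientation: [0.201, 1.561, -3.069]
wrist_force: [0.4, 0.1, -0.0]
finger_gap: 0.0849
```

```bash
python3 - <<'E'
from plant import ctrl
import cv2,numpy as np
s=ctrl.get_state()
for k in ("ee_pos","orientation","wrist_force"): print(k,np.round(s[k],4))
d=ctrl.snapshot("wrist"); cv2.imwrite("pics/wrist2.png",d["image"])
E
```

```text
ee_pos [ 0.5321 -0.2036  0.0699]
orientation [ 0.2009  1.5613 -3.0689]
wrist_force [ 0.3979  0.0598 -0.0042]
```

View pics/wrist2.png

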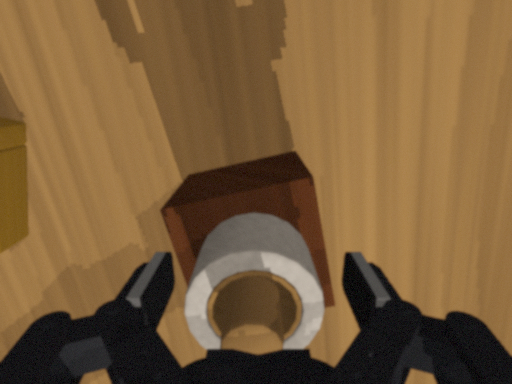

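The roll is centred between the fingers (column 257 against 258). I'll correct y by 4 mm, then close.

Request:
servo_tool --plan '[{"dx": 0, "dy": 4, "dz": 1, "wx": 0, "wy": 0, "wz": 0, "fingers": 85}, {"dx": 0, "dy": 4, "dz": 1, "wx": 0, "wy": 0, "wz": 0, "fingers": 72}, {"dx": 0, "dy": 4, "dz": 1, "wx": 0, "wy": 0, "wz": 0, "fingers": 64}, {"dx": 0, "dy": 4, "dz": 1, "wx": 0, "wy": 0, "wz": 0, "fingers": 50}, {"dx": 0, "dy": 4, "dz": 1, "wx": 0, "wy": 0, "wz": 0, "fingers": 50}]' --force 30

```text
time_s: 3.88
ee_pos: [0.5331, -0.1999, 0.0724]
orientation: [0.342, 1.564, -2.927]
wrist_force: [-0.6, 1.6, 4.8]
finger_gap: 0.0603
```

Request:
servo_tool --plan '[{"dx": 0, "dy": 0, "dz": 0, "wx": 0, "wy": 0, "wz": 0, "fingers": 50}, {"dx": 0, "dy": 0, "dz": 0, "wx": 0, "wy": 0, "wz": 0, "fingers": 50}]'

```text
time_s: 4.12
ee_pos: [0.5331, -0.1999, 0.0724]
orientation: [0.339, 1.564, -2.93]
wrist_force: [-0.1, 1.6, 3.3]
finger_gap: 0.0602
```

Request:
servo_tool --plan '[{"dx": 0, "dy": 0, "dz": 6, "wx": 0, "wy": 0, "wz": 0, "fingers": 50}, {"dx": 0, "dy": 0, "dz": 14, "wx": 0, "wy": 0, "wz": 0, "fingers": 50}, {"dx": 0, "dy": 0, "dz": 22, "wx": 0, "wy": 0, "wz": 0, "fingers": 50}, {"dx": 0, "dy": 0, "dz": 30, "wx": 0, "wy": 0, "wz": 0, "fingers": 50}]'

```text
time_s: 4.62
ee_pos: [0.5331, -0.1999, 0.1031]
orientation: [0.346, 1.564, -2.923]
wrist_force: [0.6, 0.9, -1.4]
finger_gap: 0.0599
```

Request:
servo_tool --plan '[{"dx": 0, "dy": 0, "dz": 10, "wx": 0, "wy": 0, "wz": 0, "fingers": 50}, {"dx": 0, "dy": 0, "dz": 20, "wx": 0, "wy": 0, "wz": 0, "fingers": 50}, {"dx": 0, "dy": 0, "dz": 30, "wx": 0, "wy": 0, "wz": 0, "fingers": 50}, {"dx": 0, "dy": 0, "dz": 40, "wx": 0, "wy": 0, "wz": 0, "fingers": 50}, {"dx": 0, "dy": 0, "dz": 50, "wx": 0, "wy": 0, "wz": 0, "fingers": 50}]'

```text
time_s: 5.25
ee_pos: [0.5331, -0.1999, 0.1537]
orientation: [0.345, 1.564, -2.925]
wrist_force: [-0.5, -0.1, -0.6]
finger_gap: 0.0604
```

Request:
servo_tool --plan '[{"dx": 0, "dy": 0, "dz": 15, "wx": 0, "wy": 0, "wz": 0, "fingers": 50}, {"dx": 0, "dy": 0, "dz": 25, "wx": 0, "wy": 0, "wz": 0, "fingers": 50}, {"dx": 0, "dy": 0, "dz": 30, "wx": 0, "wy": 0, "wz": 0, "fingers": 50}, {"dx": 0, "dy": 0, "dz": 30, "wx": 0, "wy": 0, "wz": 0, "fingers": 50}]'

```text
time_s: 5.75
ee_pos: [0.5332, -0.1998, 0.184]
orientation: [0.343, 1.564, -2.926]
wrist_force: [-1.2, 0.2, -0.5]
finger_gap: 0.0601
```

```bash
python3 - <<'E'
from plant import ctrl
import cv2,numpy as np
s=ctrl.get_state()
for k in ("ee_pos","orientation","wrist_force","finger_gap"): print(k,np.round(s[k],4))
d=ctrl.snapshot("wrist")["image"];e=ctrl.snapshot("scene")["image"]
cv2.imwrite("pics/p3.png",cv2.resize(np.hstack([d,e]),(800,300)))
cv2.imwrite("pics/p3s.png",cv2.resize(e[180:300,100:260],None,fx=4,fy=4))
E
```

```text
ee_pos [ 0.5332 -0.1998  0.184 ]
orientation [ 0.3431  1.5645 -2.9263]
wrist_force [-1.1863  0.1588 -0.4705]
finger_gap 0.0601
```

View pics/p3.png

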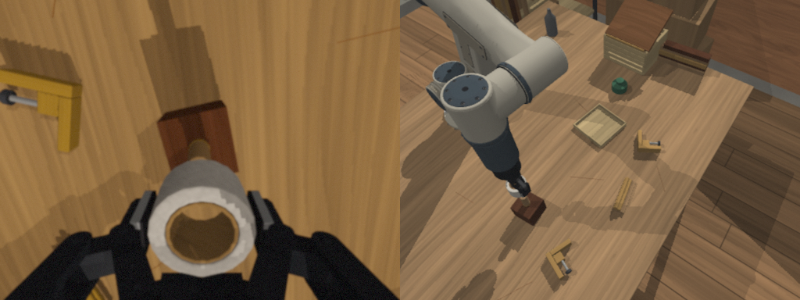

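View pics/p3s.png

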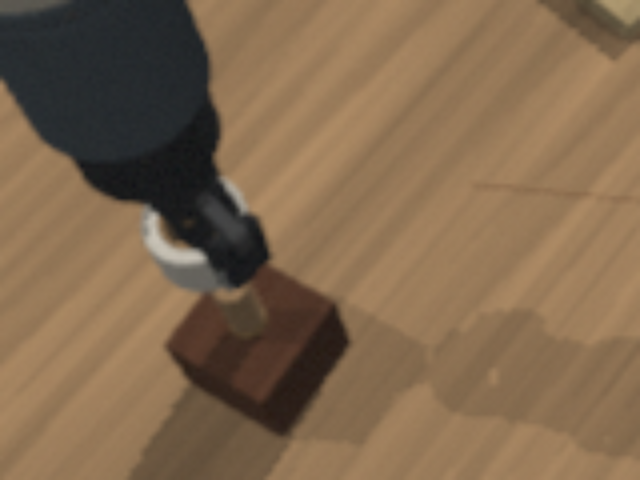

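The roll is held at wrist (200,232 in the half-scale picture), and the stick stands in the stand. Now I'll carry it to the tray.

Request:
servo_tool --plan '[{"dx": -1, "dy": 30, "dz": 5, "wx": 0, "wy": 0, "wz": 0, "fingers": 50}, {"dx": -3, "dy": 78, "dz": 5, "wx": 0, "wy": 0, "wz": 0, "fingers": 50}, {"dx": -5, "dy": 130, "dz": 5, "wx": 0, "wy": 0, "wz": 0, "fingers": 50}, {"dx": -7, "dy": 180, "dz": 5, "wx": 0, "wy": 0, "wz": 0, "fingers": 50}, {"dx": -8, "dy": 225, "dz": 5, "wx": 0, "wy": 0, "wz": 0, "fingers": 50}]'

```text
time_s: 6.48
ee_pos: [0.5243, 0.0269, 0.1878]
orientation: [0.279, 1.562, -2.99]
wrist_force: [0.7, -0.5, 0.3]
finger_gap: 0.0602
```

Request:
servo_tool --plan '[{"dx": -1, "dy": 50, "dz": 0, "wx": 0, "wy": 0, "wz": 0, "fingers": 50}, {"dx": -3, "dy": 100, "dz": 0, "wx": 0, "wy": 0, "wz": 0, "fingers": 50}, {"dx": -5, "dy": 150, "dz": 0, "wx": 0, "wy": 0, "wz": 0, "fingers": 50}, {"dx": -7, "dy": 195, "dz": 0, "wx": 0, "wy": 0, "wz": 0, "fingers": 50}, {"dx": -7, "dy": 227, "dz": 0, "wx": 0, "wy": 0, "wz": 0, "fingers": 50}]'

```text
time_s: 7.1
ee_pos: [0.5166, 0.2557, 0.1871]
orientation: [0.323, 1.561, -2.945]
wrist_force: [1.0, -0.2, -0.5]
finger_gap: 0.0602
```

```bash
python3 - <<'E'
from plant import ctrl
from h import *
s=ctrl.get_state()
for k in ("ee_pos","orientation","wrist_force","finger_gap"): print(k,np.round(s[k],4))
print(Rn.from_euler("xyz",s["orientation"]).as_matrix().round(3))
cv2.imwrite("pics/p4.png",ctrl.snapshot("wrist")["image"])
E
```

```text
ee_pos [0.5166 0.2557 0.1871]
orientation [ 0.3227  1.5614 -2.9451]
wrist_force [ 0.9771 -0.2244 -0.5067]
finger_gap 0.0602
[[-0.009 -0.126 -0.992]
 [-0.002 -0.992  0.126]
 [-1.     0.003  0.009]]
```

View pics/p4.png

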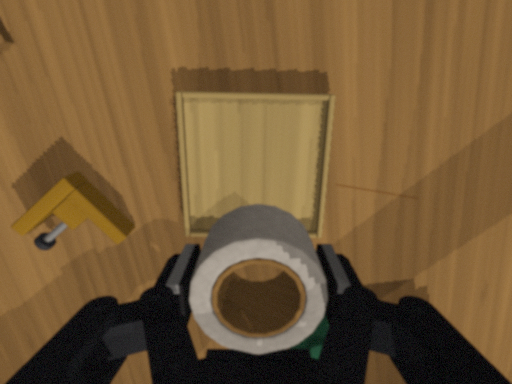

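The roll is centred over the tray (rim columns 180–335, roll at 258). I'll lower it quickly at first, then slowly.

Request:
servo_tool --plan '[{"dx": 1, "dy": -3, "dz": -30, "wx": 0, "wy": 0, "wz": 0, "fingers": 50}, {"dx": 1, "dy": -3, "dz": -65, "wx": 0, "wy": 0, "wz": 0, "fingers": 50}, {"dx": 1, "dy": -3, "dz": -100, "wx": 0, "wy": 0, "wz": 0, "fingers": 50}, {"dx": 1, "dy": -3, "dz": -130, "wx": 0, "wy": 0, "wz": 0, "fingers": 50}, {"dx": 1, "dy": -3, "dz": -145, "wx": 0, "wy": 0, "wz": 0, "fingers": 50}]'

```text
time_s: 7.78
ee_pos: [0.5167, 0.2546, 0.0395]
orientation: [0.368, 1.558, -2.899]
wrist_force: [-0.4, 0.6, -0.7]
finger_gap: 0.0603
```

Request:
servo_tool --plan '[{"dx": 0, "dy": 0, "dz": -7, "wx": 0, "wy": 0, "wz": 0, "fingers": 50}, {"dx": 0, "dy": 0, "dz": -14, "wx": 0, "wy": 0, "wz": 0, "fingers": 50}, {"dx": 0, "dy": 0, "dz": -20, "wx": 0, "wy": 0, "wz": 0, "fingers": 50}, {"dx": 0, "dy": 0, "dz": -25, "wx": 0, "wy": 0, "wz": 0, "fingers": 50}, {"dx": 0, "dy": 0, "dz": -28, "wx": 0, "wy": 0, "wz": 0, "fingers": 50}]'

```text
time_s: 8.4
ee_pos: [0.5167, 0.2547, 0.0114]
orientation: [0.364, 1.559, -2.902]
wrist_force: [-0.7, 0.0, -0.2]
finger_gap: 0.0606
```

Request:
servo_tool --plan '[{"dx": 0, "dy": 0, "dz": -1, "wx": 0, "wy": 0, "wz": 0, "fingers": 50}, {"dx": 0, "dy": 0, "dz": -2, "wx": 0, "wy": 0, "wz": 0, "fingers": 50}, {"dx": 0, "dy": 0, "dz": -2.5, "wx": 0, "wy": 0, "wz": 0, "fingers": 50}, {"dx": 0, "dy": 0, "dz": -2.5, "wx": 0, "wy": 0, "wz": 0, "fingers": 50}]'

```text
time_s: 8.9
ee_pos: [0.5168, 0.2547, 0.009]
orientation: [0.359, 1.559, -2.908]
wrist_force: [-0.5, 0.3, -0.5]
finger_gap: 0.0597
```

Request:
servo_tool --plan '[{"dx": 0, "dy": 0, "dz": -1, "wx": 0, "wy": 0, "wz": 0, "fingers": 50}, {"dx": 0, "dy": 0, "dz": -1, "wx": 0, "wy": 0, "wz": 0, "fingers": 50}, {"dx": 0, "dy": 0, "dz": -1, "wx": 0, "wy": 0, "wz": 0, "fingers": 50}]'

```text
time_s: 9.28
ee_pos: [0.5169, 0.2548, 0.0085]
orientation: [0.349, 1.559, -2.917]
wrist_force: [-2.6, -0.7, 5.4]
finger_gap: 0.0602
```

```bash
python3 - <<'E'
from plant import ctrl
from h import *
e=ctrl.snapshot("scene")["image"]
cv2.imwrite("pics/p5.png",cv2.resize(e[90:220,190:320],None,fx=4.5,fy=4.5,interpolation=2))
E
```

```text
(no output)
```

View pics/p5.png

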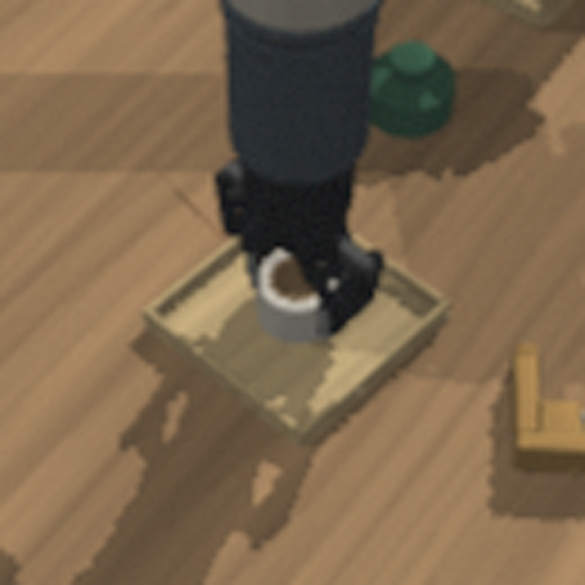

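The force of 5.4 N upward, at the height I worked out, shows the roll is on the floor. I'll open the fingers without moving, then rise.

Request:
servo_tool --plan '[{"dx": 0, "dy": 0, "dz": 0, "wx": 0, "wy": 0, "wz": 0, "fingers": 66}, {"dx": 0, "dy": 0, "dz": 0, "wx": 0, "wy": 0, "wz": 0, "fingers": 75}, {"dx": 0, "dy": 0, "dz": 0, "wx": 0, "wy": 0, "wz": 0, "fingers": 85}, {"dx": 0, "dy": 0, "dz": 0, "wx": 0, "wy": 0, "wz": 0, "fingers": 85}, {"dx": 0, "dy": 0, "dz": 0, "wx": 0, "wy": 0, "wz": 0, "fingers": 85}]'

```text
time_s: 9.95
ee_pos: [0.5169, 0.2548, 0.0084]
orientation: [0.35, 1.559, -2.916]
wrist_force: [-0.9, 0.9, -0.6]
finger_gap: 0.0853
```

Request:
servo_tool --plan '[{"dx": 0, "dy": 0, "dz": 15, "wx": 0, "wy": 0, "wz": 0, "fingers": 85}, {"dx": 0, "dy": 0, "dz": 35, "wx": 0, "wy": 0, "wz": 0, "fingers": 85}, {"dx": 0, "dy": 0, "dz": 70, "wx": 0, "wy": 0, "wz": 0, "fingers": 85}, {"dx": 0, "dy": 0, "dz": 120, "wx": 0, "wy": 0, "wz": 0, "fingers": 85}, {"dx": 0, "dy": 0, "dz": 170, "wx": 0, "wy": 0, "wz": 0, "fingers": 85}]'

```text
time_s: 10.58
ee_pos: [0.5168, 0.2546, 0.1812]
orientation: [0.33, 1.56, -2.937]
wrist_force: [1.7, 0.9, -0.5]
finger_gap: 0.0852
```

```bash
python3 - <<'E'
from plant import ctrl
from h import *
s=ctrl.get_state(); print(s["ee_pos"],s["qpos"].round(3) if hasattr(s["qpos"],"round") else s["qpos"],s["finger_gap"])
cv2.imwrite("pics/p6.png",ctrl.snapshot("wrist")["image"])
E
```

```text
[0.51681552 0.25456045 0.18123398] [ 0.726  0.333  0.09  -0.005 -1.337 -0.849] 0.08524518338477056
```

View pics/p6.png

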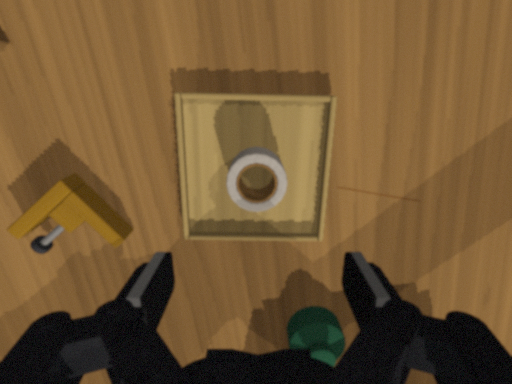

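The roll lies flat mid-tray (ring centre (257,181)). Back to the stand at a higher level.

Request:
servo_tool --plan '[{"dx": 2, "dy": -30, "dz": 20, "wx": 0, "wy": 0, "wz": 0, "fingers": 85}, {"dx": 4, "dy": -80, "dz": 20, "wx": 0, "wy": 0, "wz": 0, "fingers": 85}, {"dx": 5, "dy": -130, "dz": 20, "wx": 0, "wy": 0, "wz": 0, "fingers": 85}, {"dx": 6, "dy": -180, "dz": 20, "wx": 0, "wy": 0, "wz": 0, "fingers": 85}, {"dx": 8, "dy": -230, "dz": 20, "wx": 0, "wy": 0, "wz": 0, "fingers": 85}]'

```text
time_s: 11.25
ee_pos: [0.5281, 0.0241, 0.2105]
orientation: [-2.176, 1.566, 0.842]
wrist_force: [0.6, -0.2, -0.2]
finger_gap: 0.0849
```

Request:
servo_tool --plan '[{"dx": 2, "dy": -50, "dz": 10, "wx": 0, "wy": 0, "wz": 0, "fingers": 70}, {"dx": 4, "dy": -100, "dz": 20, "wx": 0, "wy": 0, "wz": 0, "fingers": 70}, {"dx": 5, "dy": -150, "dz": 20, "wx": 0, "wy": 0, "wz": 0, "fingers": 70}, {"dx": 7, "dy": -200, "dz": 20, "wx": 0, "wy": 0, "wz": 0, "fingers": 70}, {"dx": 8, "dy": -225, "dz": 20, "wx": 0, "wy": 0, "wz": 0, "fingers": 70}]'

```text
time_s: 11.88
ee_pos: [0.5357, -0.2034, 0.2314]
orientation: [-2.398, 1.566, 0.618]
wrist_force: [0.1, 0.2, -1.1]
finger_gap: 0.0701
```

```bash
python3 - <<'E'
from plant import ctrl
from h import *
s=ctrl.get_state(); print(np.round(s["ee_pos"],4),np.round(s["qpos"],3),s["finger_gap"])
d=ctrl.snapshot("wrist"); np.savez("wrist7.npz",**d,ee=s["ee_pos"],rpy=s["orientation"])
cv2.imwrite("pics/p7.png",cv2.resize(d["image"][130:250,190:330],None,fx=5,fy=5,interpolation=2))
E
```

```text
[ 0.5357 -0.2034  0.2314] [-0.092  0.299  0.169 -0.003 -1.438 -0.033] 0.070130163306478
```

View pics/p7.png

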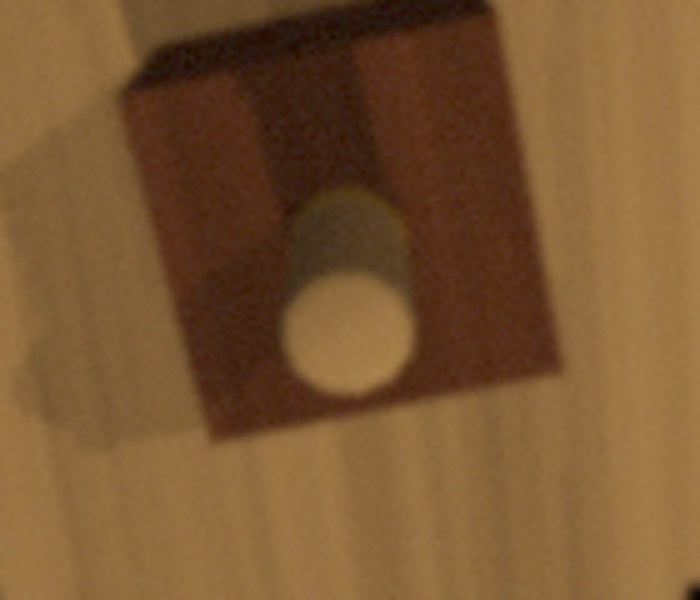

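```bash
python3 - <<'E'
from h import *
d=load("wrist7"); print(wray(d,(259.3,195.9),.13)-d["ee"]); print(Rn.from_euler("xyz",d["rpy"]).as_matrix().round(3))
E
```

```text
[-0.00252157  0.00299411 -0.1013978 ]
[[ 0.004 -0.125 -0.992]
 [ 0.003 -0.992  0.125]
 [-1.    -0.003 -0.003]]
```

The stick's top is standing free, and the gripper is off by (-2.5,+3) mm. I'll correct that and descend to TCP z ≈ 0.081.

Request:
servo_tool --plan '[{"dx": -2, "dy": 3, "dz": -30, "wx": 0, "wy": 0, "wz": 0, "fingers": 70}, {"dx": -2, "dy": 3, "dz": -60, "wx": 0, "wy": 0, "wz": 0, "fingers": 70}, {"dx": -2, "dy": 3, "dz": -80, "wx": 0, "wy": 0, "wz": 0, "fingers": 70}, {"dx": -2, "dy": 3, "dz": -90, "wx": 0, "wy": 0, "wz": 0, "fingers": 70}]'

```text
time_s: 12.42
ee_pos: [0.5332, -0.2019, 0.1408]
orientation: [-2.384, 1.568, 0.631]
wrist_force: [0.2, -0.3, 0.1]
finger_gap: 0.0697
```

Request:
servo_tool --plan '[{"dx": 0, "dy": 2, "dz": -15, "wx": 0, "wy": 0, "wz": 0, "fingers": 70}, {"dx": 0, "dy": 2, "dz": -30, "wx": 0, "wy": 0, "wz": 0, "fingers": 70}, {"dx": 0, "dy": 2, "dz": -45, "wx": 0, "wy": 0, "wz": 0, "fingers": 70}, {"dx": 0, "dy": 2, "dz": -59, "wx": 0, "wy": 0, "wz": 0, "fingers": 60}, {"dx": 0, "dy": 2, "dz": -59, "wx": 0, "wy": 0, "wz": 0, "fingers": 60}]'

```text
time_s: 13.05
ee_pos: [0.5323, -0.1998, 0.0803]
orientation: [-1.342, 1.568, 1.673]
wrist_force: [-0.8, -0.2, -0.5]
finger_gap: 0.0601
```

Request:
servo_tool --plan '[{"dx": 0, "dy": 0, "dz": 0, "wx": 0, "wy": 0, "wz": 0, "fingers": 45}, {"dx": 0, "dy": 0, "dz": 0, "wx": 0, "wy": 0, "wz": 0, "fingers": 30}, {"dx": 0, "dy": 0, "dz": 0, "wx": 0, "wy": 0, "wz": 0, "fingers": 26}, {"dx": 0, "dy": 0, "dz": 0, "wx": 0, "wy": 0, "wz": 0, "fingers": 12}, {"dx": 0, "dy": 0, "dz": 0, "wx": 0, "wy": 0, "wz": 0, "fingers": 12}]' --force 40

```text
time_s: 13.68
ee_pos: [0.5335, -0.2, 0.0811]
orientation: [-2.414, 1.568, 0.601]
wrist_force: [3.0, -0.6, 1.9]
finger_gap: 0.0231
```

Request:
servo_tool --plan '[{"dx": 0, "dy": 0, "dz": 0, "wx": 0, "wy": 0, "wz": 0, "fingers": 12}, {"dx": 0, "dy": 0, "dz": 0, "wx": 0, "wy": 0, "wz": 0, "fingers": 12}]'

```text
time_s: 13.92
ee_pos: [0.5335, -0.2, 0.0811]
orientation: [-2.422, 1.568, 0.593]
wrist_force: [2.2, -0.1, 0.5]
finger_gap: 0.023
```

Gripped at 23 mm. Draw straight up.

Request:
servo_tool --plan '[{"dx": 0, "dy": 0, "dz": 6, "wx": 0, "wy": 0, "wz": 0, "fingers": 12}, {"dx": 0, "dy": 0, "dz": 16, "wx": 0, "wy": 0, "wz": 0, "fingers": 12}, {"dx": 0, "dy": 0, "dz": 26, "wx": 0, "wy": 0, "wz": 0, "fingers": 12}, {"dx": 0, "dy": 0, "dz": 36, "wx": 0, "wy": 0, "wz": 0, "fingers": 12}]'

```text
time_s: 14.42
ee_pos: [0.5331, -0.1999, 0.1179]
orientation: [-2.26, 1.568, 0.755]
wrist_force: [1.2, 0.2, -1.4]
finger_gap: 0.023
```

Request:
servo_tool --plan '[{"dx": 0, "dy": 0, "dz": 12, "wx": 0, "wy": 0, "wz": 0, "fingers": 12}, {"dx": 0, "dy": 0, "dz": 26, "wx": 0, "wy": 0, "wz": 0, "fingers": 12}, {"dx": 0, "dy": 0, "dz": 40, "wx": 0, "wy": 0, "wz": 0, "fingers": 12}, {"dx": 0, "dy": 0, "dz": 55, "wx": 0, "wy": 0, "wz": 0, "fingers": 12}, {"dx": 0, "dy": 0, "dz": 70, "wx": 0, "wy": 0, "wz": 0, "fingers": 12}]'

```text
time_s: 15.05
ee_pos: [0.533, -0.1999, 0.189]
orientation: [-2.23, 1.568, 0.785]
wrist_force: [-0.0, 0.2, -1.2]
finger_gap: 0.0229
```

Request:
servo_tool --plan '[{"dx": 0, "dy": 0, "dz": 25, "wx": 0, "wy": 0, "wz": 0, "fingers": 12}, {"dx": 0, "dy": 0, "dz": 55, "wx": 0, "wy": 0, "wz": 0, "fingers": 12}, {"dx": 0, "dy": 0, "dz": 90, "wx": 0, "wy": 0, "wz": 0, "fingers": 12}, {"dx": 0, "dy": 0, "dz": 120, "wx": 0, "wy": 0, "wz": 0, "fingers": 12}, {"dx": 0, "dy": 0, "dz": 140, "wx": 0, "wy": 0, "wz": 0, "fingers": 12}]'

```text
time_s: 15.68
ee_pos: [0.533, -0.2, 0.3313]
orientation: [-2.669, 1.567, 0.346]
wrist_force: [0.1, 0.6, -0.3]
finger_gap: 0.0228
```

```bash
python3 - <<'E'
from plant import ctrl
from h import *
s=ctrl.get_state(); print(np.round(s["ee_pos"],4),np.round(s["qpos"],3),s["finger_gap"])
cv2.imwrite("pics/p8.png",np.hstack([cv2.resize(ctrl.snapshot(n)["image"],(400,300)) for n in("wrist","scene")]))
E
```

```text
[ 0.533  -0.2     0.3313] [-0.086  0.29   0.406 -0.002 -1.683 -0.041] 0.022818613600476947
```

View pics/p8.png

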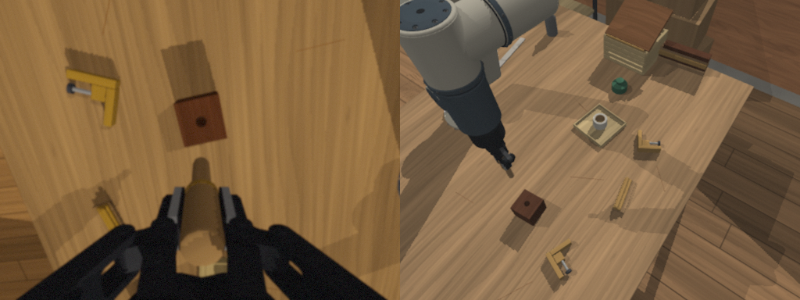

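The stick is clear of the stand (empty hole at (200,122) in the half-scale picture). Now I'll turn it outward towards level while raising it.

Request:
servo_tool --plan '[{"dx": 0, "dy": 0, "dz": 15, "wx": -0.1, "wy": -1.2, "wz": 0, "fingers": 12}, {"dx": 0, "dy": 0, "dz": 30, "wx": -0.25, "wy": -3, "wz": 0, "fingers": 12}, {"dx": 0, "dy": 0, "dz": 45, "wx": -0.4, "wy": -4.8, "wz": 0, "fingers": 12}, {"dx": 0, "dy": 0, "dz": 60, "wx": -0.55, "wy": -6.6, "wz": 0, "fingers": 12}, {"dx": 0, "dy": 0, "dz": 70, "wx": -0.7, "wy": -8, "wz": 0, "fingers": 12}]'

```text
time_s: 16.4
ee_pos: [0.5326, -0.2003, 0.4024]
orientation: [-3.101, 0.859, -0.085]
wrist_force: [0.0, 0.5, -1.1]
finger_gap: 0.0231
```

```bash
python3 - <<'E'
from plant import ctrl
from h import *
s=ctrl.get_state(); print(np.round(s["ee_pos"],4),np.round(s["qpos"],3),s["finger_gap"])
print(Rn.from_euler("xyz",s["orientation"]).as_matrix().round(3))
E
```

```text
[ 0.5326 -0.2003  0.4024] [-0.084 -0.173 -0.135  0.001 -0.896 -0.042] 0.02308293162450399
[[ 0.651 -0.116 -0.75 ]
 [-0.056 -0.993  0.105]
 [-0.757 -0.027 -0.653]]
```

Request:
servo_tool --plan '[{"dx": 0, "dy": 0, "dz": 20, "wx": -0.1, "wy": -1.4, "wz": 0, "fingers": 12}, {"dx": 0, "dy": 0, "dz": 40, "wx": -0.25, "wy": -3.2, "wz": 0, "fingers": 12}, {"dx": 0, "dy": 0, "dz": 60, "wx": -0.4, "wy": -5, "wz": 0, "fingers": 12}, {"dx": 0, "dy": 0, "dz": 80, "wx": -0.55, "wy": -6.8, "wz": 0, "fingers": 12}, {"dx": 0, "dy": 0, "dz": 90, "wx": -0.7, "wy": -8.2, "wz": 0, "fingers": 12}]'

```text
time_s: 17.02
ee_pos: [0.5307, -0.198, 0.4862]
orientation: [-3.1, 0.165, -0.085]
wrist_force: [-0.6, -0.4, -1.9]
finger_gap: 0.0234
```

```bash
python3 - <<'E'
from plant import ctrl
from h import *
s=ctrl.get_state(); print(np.round(s["ee_pos"],4),np.round(s["qpos"],3),s["finger_gap"])
print(Rn.from_euler("xyz",s["orientation"]).as_matrix().round(3))
E
```

```text
[ 0.5307 -0.198   0.4862] [-0.107 -0.401 -0.494 -0.294 -0.075  0.255] 0.023359353549722243
[[ 0.983 -0.092 -0.16 ]
 [-0.084 -0.995  0.055]
 [-0.164 -0.041 -0.986]]
```

The tool is 9.4° from level, but joint 5 is close to its limit. Raising it a little more should free that joint.

Request:
servo_tool --plan '[{"dx": 3, "dy": 0, "dz": 10, "wx": 0, "wy": 0.2, "wz": 0, "fingers": 12}, {"dx": 5, "dy": 0, "dz": 25, "wx": 0, "wy": 0.2, "wz": 0, "fingers": 12}, {"dx": 5, "dy": 0, "dz": 40, "wx": 0, "wy": 0.2, "wz": 0, "fingers": 12}, {"dx": 5, "dy": 0, "dz": 50, "wx": 0, "wy": 0.2, "wz": 0, "fingers": 12}, {"dx": 5, "dy": 0, "dz": 50, "wx": 0, "wy": 0.2, "wz": 0, "fingers": 12}]'

```text
time_s: 17.65
ee_pos: [0.5354, -0.1979, 0.5355]
orientation: [-3.102, 0.183, -0.086]
wrist_force: [-1.0, -0.1, -1.1]
finger_gap: 0.023
```

```bash
python3 - <<'E'
from plant import ctrl
from h import *
s=ctrl.get_state(); print(np.round(s["ee_pos"],4),np.round(s["qpos"],3),s["finger_gap"],np.round(s["qd"],3))
print(Rn.from_euler("xyz",s["orientation"]).as_matrix().round(3)[:,0])
a=[cv2.resize(ctrl.snapshot(n)["image"],(400,300)) for n in("wrist","scene")]
cv2.imwrite("pics/p9.png",np.hstack(a))
E
```

```text
[ 0.5354 -0.1979  0.5355] [-0.076 -0.41  -0.517  0.122 -0.077 -0.163] 0.022981157605852454 [-0.004  0.004 -0.01  -0.031 -0.003  0.02 ]
[ 0.98  -0.084 -0.182]
```

View pics/p9.png

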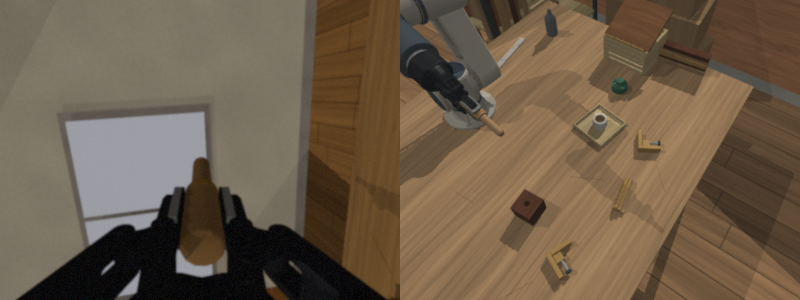

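Request:
servo_tool --plan '[{"dx": 0, "dy": 0, "dz": 0, "wx": 0, "wy": 0.4, "wz": 0, "fingers": 12}, {"dx": 0, "dy": 0, "dz": 0, "wx": 0, "wy": 0.7, "wz": 0, "fingers": 12}, {"dx": 0, "dy": 0, "dz": 0, "wx": 0, "wy": 0.7, "wz": 0, "fingers": 12}, {"dx": 0, "dy": 0, "dz": 0, "wx": 0, "wy": 0.7, "wz": 0, "fingers": 12}, {"dx": 0, "dy": 0, "dz": 0, "wx": 0, "wy": 0.7, "wz": 0, "fingers": 12}]'

```text
time_s: 18.38
ee_pos: [0.5354, -0.198, 0.534]
orientation: [-3.107, 0.246, -0.087]
wrist_force: [0.3, -0.6, -0.2]
finger_gap: 0.0231
```

Request:
servo_tool --plan '[{"dx": 0, "dy": 0, "dz": 0, "wx": 0, "wy": 0, "wz": 0, "fingers": 12}, {"dx": 0, "dy": 0, "dz": 0, "wx": 0, "wy": 0, "wz": 0, "fingers": 12}, {"dx": 0, "dy": 0, "dz": 0, "wx": 0, "wy": 0, "wz": 0, "fingers": 12}]'

```text
time_s: 18.75
ee_pos: [0.5354, -0.198, 0.534]
orientation: [-3.107, 0.246, -0.087]
wrist_force: [-0.1, 0.4, -0.5]
finger_gap: 0.0235
```

```bash
python3 - <<'E'
from plant import ctrl
from h import *
s=ctrl.get_state(); print(np.round(s["ee_pos"],4),np.round(s["qpos"],3),s["finger_gap"],np.round(s["qd"],3))
print(Rn.from_euler("xyz",s["orientation"]).as_matrix().round(3)[:,0])
S=ctrl.snapshot("scene"); T=ctrl.snapshot("top")
a=cv2.resize(S["image"][100:260,100:313],(400,300)); b=cv2.resize(T["image"],(400,300))
cv2.imwrite("pics/p10.png",np.hstack([a,b]))
T0=load("top0")
df=cv2.absdiff(T["image"],T0["image"]).max(2)
for n,(u,v) in dict(c0=(182,150),c1=(372,147),m=(263,134),w=(109,244)).items(): print(n,(df[v-18:v+18,u-20:u+20]>40).sum())
E
```

```text
[ 0.5354 -0.198   0.534 ] [-0.071 -0.403 -0.445  0.075 -0.204 -0.113] 0.023491955128381307 [-0.     0.001  0.001  0.001  0.002  0.001]
[ 0.966 -0.084 -0.243]
c0 0
c1 0
m 0
w 0
```

View pics/p10.png

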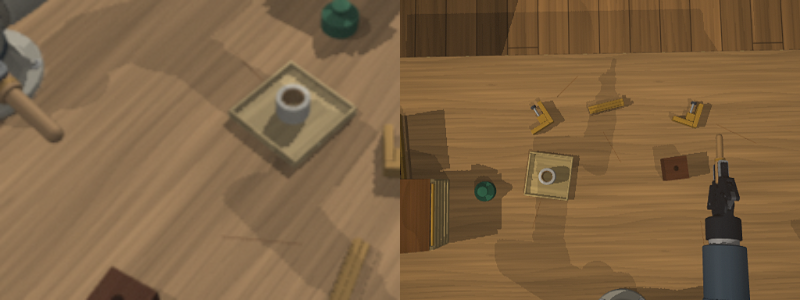

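The tool is 14° below level, still, and clear of its joint limits. The roll lies in the tray, at (547,177) in the top view. The bystanders match the first picture. Handing in.

```bash
python3 -c "
from plant import ctrl
print(ctrl.finish_job()); s=ctrl.get_state(); print(s['time_s'],s['finger_gap'])"
```

```text
the job is handed in; nothing more can be done
None
the job is handed in; nothing more can be done
```

The job is handed in. I slid the roll up off the stick and lowered it onto the tray floor, where the wrist force rose to 5.4 N. I let go of it there, then drew the stick out of the stand and turned it towards level.

**Last checks, at about 19 s of the 64 s allowed:**
- **Stick:** it is held with the fingers 23.5 mm apart, about 14° from level (limit 25°) and about 0.5 m above the bench. The joints are at rest. The angle and height come from the tool pose. The pictures only show the stick lying in line with the fingers.
- **Roll:** it lies flat in the tray, near the middle.
- **Clamps, moulding and weight:** a comparison of the top camera's first and last pictures showed no change at any of them.

**What went less than cleanly:**
- **Joint 5:** it came within 0.005 rad of its limit at about 10° from level, so I tilted back to 14° for margin.
- **TCP drift:** the tool went up to 4 mm off in y during some moves, and I corrected it before each grasp.
- **First two move calls:** they were refused for missing keys and moved nothing.

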